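Unload a catch-locked slide cassette from the slide loader

ROBOT

A 6-joint arm with a two-finger parallel gripper is mounted at the origin on a cart in front of the work surface, level with it; the furniture and walls round the work are solid. World frame = base frame: x ahead of the robot, y to its left, z up, the work surface at z = 0. Lengths are in m, angles in degrees, forces in N, time in s.
With the tool pointing down it reaches from about 0.35 to 0.875 m from the base axis. Payload 4.2 kg.
Tool frame: the origin (TCP) lies on the centre line of the jaws, within the pads' length; the fingertips stand 22 mm ahead of it and the grasp point (between the pads) lies 3 mm ahead of it (ctrl.nose_length is the distance from the TCP to the fingertips, in m); z points along the fingers, y is the line along which they close (so a half turn about z gives the same grasp; the last joint's range is limited). The gripper opens to 87 mm and grips with 3 to 60 N. Pads are 19 mm wide; open, the fingers measure 117 mm over their backs; the gripper's body (75 mm by 190 mm) begins 51 mm behind the grasp point.
Start: joints at [-56.058, 22.042, 0.453, 0, -68.411, -14.817], TCP at [0.205, -0.59, 0.208] pointing down, gripper open.
Joint ranges: [-179.83, 179.83], [-69.29, 118.12], [-61.27, 80.66], [-181.25, 117.63], [-171.15, -9.14], [-177.46, 177.46]. Speed limits (degrees/s): [159.86, 159.86, 180, 180, 180, 180].

INTERFACE

Orientations are given as a 3x3 rotation matrix whose columns are the frame's x, y, z axes.
In Python, from station import ctrl gives the robot as it stands.
- The arm moves only by the tool play_rows, never from a script. Its argument "increments" is one flat list of numbers, 7 for each row, row after row: the turn, a rotation vector about the tool's x, y, z in degrees, then the shift along the tool's x, y, z in mm, then the opening, from -1 (shut) to 1 (fully open). In form: [ax, ay, az, x, y, z, claw, ax, ay, az, x, y, z, claw, ...]. A call has 1 to 10 rows; each row shifts and turns the commanded pose from where the row before left it, along the tool's axes as they then stand; what a row does not reach is not made up. A row lasts 1/8 s, in which the tool goes at most 62.5 mm and 10.7 degrees, less where a joint would pass 70% of its speed; a pose out of reach is approached as far as the arm can. A call is refused whole if a number of a shift passes 62.5 or a number of a turn 10.7, either way. A call with a gripper value outside its range is refused whole. The fingers move at their own pace and stop on an object; "squeeze" is the grip in N (left out, the last holds). Time passes only in rows, so rows that do not move let the fingers close. It gives the time, the measured TCP pose, the force, the opening and the grip force at its end, in the units of the state.
- ctrl.state(): the state, without advancing time (a new reading comes with each control period).
- ctrl.capture(name): name is "scene" or "top" or "wrist"; returns the picture (420x560x3 uint8, red, green, blue); there is no depth.
- ctrl.camera_info(name): a dict with "camera_matrix" (3x3 intrinsics, pixels), "k1" (the pictures are not rectified: a ray, as slopes to the right and down, at radius r is drawn at 1 + k1 r^2 times it, then the intrinsics apply), "extrinsics" (4x4, takes a point from world to camera coordinates). Camera axes: x right, y up, looking along -z (the intrinsics and any distortion apply to the point x, -y, -z); pixel columns grow to the right and rows downward; lengths in m; the calibration is good to about 2 mm. A picture is of the moment at which its call begins: read the wrist's pose just before it. camera_info takes no time and is no camera call; for the wrist camera it gives the pose at the moment of the call.
- ctrl.close_job(): hands the job in; it is judged then, once.
Trained networks look in the newest picture that a camera, given by its name, has taken for a name from the list of things; names that differ only in an ending like _2 or _b are one class to them, and where a whole thing is asked for, a point or a joint stands for the part that bears it (a point fixed in the world has none). Each returns a list of dicts, best first, with "confidence" (0 to 1); they miss things now and then, are a little off and sometimes report something else, mostly with a low value. They report only what shows in the picture. A call takes as long as a camera call.
- ctrl.find_in(label, camera): "centre" ([x, y, z] in m, in world coordinates, good to about 4 mm: the middle of the surface that is visible of it).
- ctrl.spot_point(label, camera): "centre" ([x, y, z] in m, in world coordinates, good to about 4 mm: a listed point, or the origin of a listed thing).
The state is a dict: "time_s": time; "joints": joint angles; "joint_vel": joint speeds; "joint_efforts": joint torques, N m; "eef_pos": TCP position; "orientation": TCP orientation; "wrist_force": force on the tool from outside, world axes, zero at the start; "ft_torque": the same for the moment, N m; "grip_width": finger opening in m; "finger_force": force on a finger pad.
Only numpy, scipy, OpenCV 4.12 (cv2) and the standard library are available. Lean on these libraries where they do the work, as an engineer would, in place of code of your own. Each camera call takes 0.05 s, during which the arm holds its last target. There are 200 camera calls.

TASK

Draw the slide cassette along its channel out from under the loader's bridge until it meets the front stop. There, pinch its two side catches together between the fingers to unlock it, lift it level out of the channel, and finish still holding it by the pinched catches with its underside at least 10 cm above the table. Leave the other things on the table where they stand.

Things in the scene. Friction and masses are not known exactly. Their poses are not given: they have to be found in the camera images.
- loader: Bare aluminium slide loader fixed on the table, 240 x 100 mm. Origin on the table under the channel; x runs along the channel away from the front stop, y left, z up. Floor plate 4 mm thick. Side rails 25 mm high, outer faces at y = +-50 mm; their lips overhang the channel at z = 20 to 25 mm, leaving a slot 59 mm wide along the whole channel.
- loader_stop (a point): Middle of the inner face of the loader's front stop (a cross bar 20 mm high), on the channel's floor: x = -117 mm, z = 4 mm of the loader. The cassette's foot meets it when drawn fully out; the cassette's origin is then 72 mm behind it (+x), at x = -45 mm of the loader.
- loader_bridge (a point): Middle of the upper front edge of the loader's grey bridge: x = 33 mm, z = 88 mm of the loader. The bridge runs 80 mm back (+x) from here over the full 100 mm width; its underside is 75 mm above the table, and a lens barrel 55 mm behind this edge reaches 110 mm.
- cassette: Plain grey slide cassette, about 0.2 kg, loose in the channel and aligned with it; origin at its underside (4 mm above the table), axes as the loader's. Foot x = -72 to 42 mm, 56.6 mm wide; open magazine with glass slides x = +-42 mm, 34 mm wide, top z = 40 mm. Starts with its catches under the bridge, 85 to 100 mm from the stop. Side play about 1 mm, up play 2 mm.
- cassette_fin (a point): Point in the pull fin, an upright block at the cassette's front (-x) end: 10 mm thick in y, 18 mm long in x, from z = 6 to 62 mm of the cassette. The point is at its middle in x and y, 62 mm ahead (-x) of the cassette's origin, 46 mm above its underside. The fin is always in front of the bridge, free from above.
- cassette_catches (a point): Middle of the pinch, midway between the two catch tabs: 12 mm behind (+x) the cassette's origin, 46 mm above its underside. Tabs: upright plates 26 mm long in x, z = 8 to 62 mm; outer faces 57 mm apart at rest, 45 mm fully pinched. A barb at each tab's foot (z = 8 to 14 mm) stands 4 mm out under the rail's lip and blocks lifting. Press the outer faces above the rails.
- catch_left (a joint): How far the left (+y) catch is pressed inwards, in m: 0 at rest, 0.006 fully in; sprung outwards, 2 N at rest to 5 N fully in. Clear of the lip from about 0.004.
- catch_right (a joint): The same for the right (-y) catch.
- objective_60x: Bystander: white microscope objective, 31 mm across, 58 mm tall, origin under its centre.
- ethanol_vial: Bystander: small white bottle with a blue cap, 32 mm across, 68 mm tall, origin under its centre.
- marker: Bystander: marker pen lying right of the loader, 17 x 134 x 18 mm, long axis y.
- tweezers: Bystander: steel tweezers lying left of the loader, 11 x 120 x 9 mm, long axis y.
- power_meter_head: Bystander: flat black sensor disc, 31 mm across, 13 mm high, beside the loader.

How it is judged:
By the outcome, as a careful person would: the job done as asked, in the order asked, and still so for the second after the job is handed in, while the arm keeps its last pose, push and grip.
It also fails if it takes over 42 s, if anything falls off the work surface, if the arm or the gripper's body presses on something with over 40 N, if the wrist force passes 120 N, or if a joint passes its speed limit or range.

## Working session

There is one attempt and no reset: what is moved stays moved. The work goes in short steps, Python scripts to look and compute and a tool call to move; the robot and the scene stay as the last step left them, time stands still between calls to the robot, and variables do not carry over. Pictures are saved under pics/ and viewed, at most 10 in all, crops included, and the job is handed in when it is done.

Besides the shell and the picture viewer there is one more tool, called as name(argument=value, ...) on one line, values as JSON. play_rows: Moves the arm, as the interface text tells. Its arguments: {"type":"object","properties":{"increments":{"type":"array","items":{"type":"number"}},"squeeze":{"type":"number"}},"required":["increments"]}

```bash
mkdir -p pics; ls; python3 - <<'E'
from station import ctrl
import cv2,numpy as np
for c in ["scene","top"]:
    im=ctrl.capture(c); cv2.imwrite(f"pics/{c}0.png",im[:,:,::-1])
    for l in ["loader","loader_stop","loader_bridge","cassette","cassette_fin","cassette_catches"]:
        for d in ctrl.spot_point(l,c)[:2]: print(c,l,np.round(d["centre"],4),round(d["confidence"],2))
    i=ctrl.camera_info(c);print(i["camera_matrix"],i["k1"],np.round(i["extrinsics"],3))
print(ctrl.state(), ctrl.nose_length)
E
```

```text
pics
scene loader [ 5.243e-01 -2.804e-01 -3.000e-04] 0.68
scene loader_stop [ 0.4053 -0.2715  0.0055] 0.9
scene loader_bridge [ 0.4018 -0.271   0.0021] 0.73
scene loader_bridge [ 0.5574 -0.2849  0.0857] 0.55
scene cassette [ 0.5638 -0.2835  0.0036] 0.62
scene cassette_fin [ 0.4982 -0.281   0.0503] 0.65
scene cassette_catches [ 0.574  -0.2873  0.0479] 0.84
[[516.54595231   0.         280.33593987]
 [  0.         516.54595231 212.26767144]
 [  0.           0.           1.        ]] 0.055764327449496845 [[ 0.391 -0.92   0.007 -0.476]
 [ 0.653  0.283  0.703 -0.286]
 [-0.649 -0.27   0.711 -0.868]
 [ 0.     0.     0.     1.   ]]
top loader [ 5.238e-01 -2.800e-01 -5.000e-04] 0.87
top loader [ 0.5004 -0.3622  0.003 ] 0.72
top loader_stop [ 0.4059 -0.2742  0.0009] 0.73
top loader_bridge [ 0.5595 -0.2867  0.0861] 0.73
top cassette [ 0.5637 -0.2837  0.0026] 0.75
top cassette [ 0.5952 -0.3755  0.0011] 0.2
top cassette_fin [ 0.4987 -0.2759  0.0517] 0.77
top cassette_catches [ 0.576  -0.282   0.0488] 0.71
[[438.88751752   0.         274.26109034]
 [  0.         438.88751752 207.72653786]
 [  0.   
[... 307 characters left out ...]
.48162558e+01]), 'joint_vel': array([ 0.03146485, -0.02927154,  0.00726679,  0.16087373, -0.06526786,
        0.0170224 ]), 'joint_efforts': array([ 2.75484972e-04, -3.90328002e+01,  1.87586617e+01,  4.22345638e+00,
        1.56092970e-02, -1.04752652e-05]), 'eef_pos': array([ 0.20479246, -0.59046407,  0.2081852 ]), 'orientation': array([[-9.44808935e-01, -3.27621844e-01,  6.87807450e-05],
       [-3.27621846e-01,  9.44808936e-01, -3.16725292e-05],
       [-5.46080501e-05, -5.24585632e-05, -9.99999997e-01]]), 'wrist_force': array([-0.62088998,  0.48142691,  1.14684739]), 'ft_torque': array([ 0.06686587, -0.02783478,  0.01941464]), 'finger_force': 0.0, 'grip_width': 0.08705066386640295} 0.022
```

View pics/scene0.png

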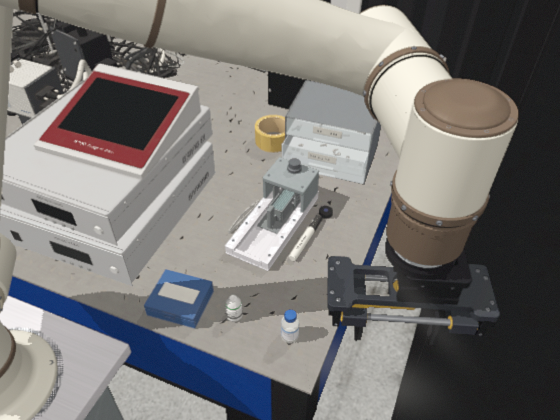

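View pics/top0.png

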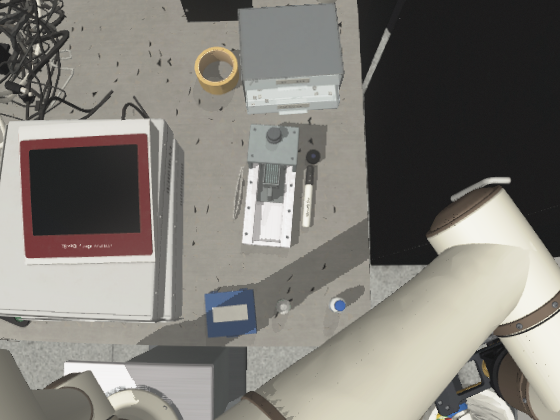

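The scene view shows the loader at about (275,215) with the bridge to the rear. The top view shows the channel from the stop (268,240) to the bridge (273,145), and the fin and magazine near (270,180). The channel is yawed a few degrees. Next I'll move above it and look from the wrist.

```bash
cat > h.py <<'E'
from station import ctrl
import cv2,numpy as np
from scipy.spatial.transform import Rotation as R
def down(yaw):  # tool y along loader y, tool z down
    c,s=np.cos(np.radians(yaw)),np.sin(np.radians(yaw))
    return np.array([[-c,-s,0],[-s,c,0],[0,0,-1.]])
def delta(p,yaw,st=None):
    st=st or ctrl.state(); Rc=st["orientation"]
    rv=R.from_matrix(Rc.T@down(yaw)).as_rotvec(degrees=True)
    print("rotvec",rv.round(2),"| shift now-frame",(Rc.T@(np.array(p)-st["eef_pos"])*1e3).round(1),
          "| shift target-frame",(down(yaw).T@(np.array(p)-st["eef_pos"])*1e3).round(1))
def cam(c):
    i=ctrl.camera_info(c); return np.array(i["camera_matrix"]),i["k1"],np.array(i["extrinsics"])
def proj(P,ci):
    K,k,E=ci; q=(E@np.c_[np.atleast_2d(P),np.ones(len(np.atleast_2d(P)))].T)[:3]
    s=np.array([q[0],-q[1]])/-q[2]; s=s*(1+k*(s**2).sum(0)); return (K[:2,:2]@s).T+K[:2,2]
def ray(uv,ci):
    K,k,E=ci; s=np.linalg.solve(K[:2,:2],np.array(uv,float)-K[:2,2]); t=s.copy()
    for _ in range(20): t=s/(1+k*(t@t))
    d=E[:3,:3].T@np.array([t[0],-t[1],-1]); return -E[:3,:3].T@E[:3,3],d/np.linalg.norm(d)
def at_z(uv,ci,z):
    o,d=ray(uv,ci); return o+d*(z-o[2])/d[2]
def tri(obs):
    A=np.zeros((3,3));b=np.zeros(3)
    for uv,ci in obs:
        o,d=ray(uv,ci);M=np.eye(3)-np.outer(d,d);A+=M;b+=M@o
    return np.linalg.solve(A,b)
E
python3 - <<'E'
from h import *
delta([0.43,-0.276,0.24],-4)
K,k,E=cam("wrist"); st=ctrl.state()
C=-E[:3,:3].T@E[:3,3]; print("cam in tool",st["orientation"].T@(C-st["eef_pos"]), "look", st["orientation"].T@(-E[2,:3]))
E
```

```text
rotvec [-0.    0.   23.12] | shift now-frame [-315.8  223.3  -31.8] | shift target-frame [-202.7  329.4  -31.8]
cam in tool [ 0.07731931 -0.00105551 -0.17732327] look [-2.83640749e-01  5.07924717e-04  9.58930481e-01]
```

play_rows(increments=[0,0,0,-45.1,31.9,-4.5,1,0,0,0,-45.1,31.9,-4.5,1,0,0,0,-45.1,31.9,-4.5,1,0,0,0,-45.1,31.9,-4.5,1,0,0,0,-45.1,31.9,-4.5,1,0,0,0,-45.1,31.9,-4.5,1,0,0,0,-45.1,31.9,-4.5,1,0,0,7.7,0,0,0,1,0,0,7.7,0,0,0,1,0,0,7.7,0,0,0,1])

```text
time_s: 1.95
eef_pos: [0.4301, -0.2757, 0.2398]
orientation: [[-0.997, 0.073, 0.0], [0.073, 0.997, -0.0], [-0.0, -0.0, -1.0]]
wrist_force: [-0.1, 0.3, -0.7]
grip_width: 0.0873
finger_force: 0.0
```

play_rows(increments=[0,0,0,0,0,0,1,0,0,0,0,0,0,1])

```text
time_s: 2.2
eef_pos: [0.4299, -0.2761, 0.2397]
orientation: [[-0.998, 0.068, 0.0], [0.068, 0.998, -0.0], [-0.0, -0.0, -1.0]]
wrist_force: [-0.2, -0.3, 0.9]
grip_width: 0.0871
finger_force: 0.0
```

```bash
python3 - <<'E'
from h import *
st=ctrl.state();print(st["time_s"],st["eef_pos"]); ci=cam("wrist")
im=ctrl.capture("wrist"); cv2.imwrite("pics/w1.png",im[:,:,::-1])
for l in ["loader","loader_stop","loader_bridge","cassette","cassette_fin","cassette_catches"]:
    for d in ctrl.spot_point(l,"wrist")[:1]: print(l,np.round(d["centre"],4),round(d["confidence"],2),proj(d["centre"],ci).round())
np.savez("w1.npz",K=ci[0],k=ci[1],E=ci[2])
E
```

```text
2.2 [ 0.42985488 -0.27613202  0.23973086]
loader_stop [ 0.405  -0.2705  0.0051] 0.65 [[290. 163.]]
loader_bridge [ 0.5552 -0.2858  0.0901] 0.9 [[287. 291.]]
cassette [ 0.5609 -0.2864  0.0049] 0.69 [[287. 264.]]
cassette_fin [ 0.5029 -0.2769  0.0512] 0.69 [[291. 241.]]
cassette_catches [ 0.5726 -0.2823  0.0522] 0.82 [[290. 287.]]
```

View pics/w1.png

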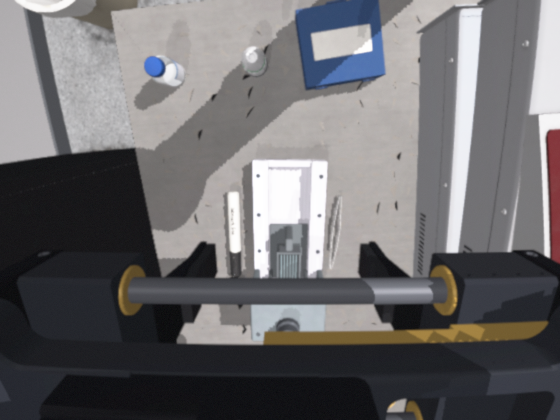

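```bash
python3 - <<'E'
from h import *
im=cv2.imread("pics/w1.png")[150:270,225:355]
cv2.imwrite("pics/w1c.png",cv2.resize(im,None,fx=5,fy=5,interpolation=cv2.INTER_CUBIC))
ci=cam("wrist")
for uv in [(418,150),(421,240)]: print(at_z(uv,ci,0), at_z((uv[0]+35,uv[1]),ci,0.2))
E
```

```text
[ 3.98781738e-01 -8.81828748e-02  5.55111512e-17] [ 0.37837414 -0.14945822  0.2       ]
[ 0.53742443 -0.07564051  0.        ] [ 0.45122725 -0.14034484  0.2       ]
```

View pics/w1c.png

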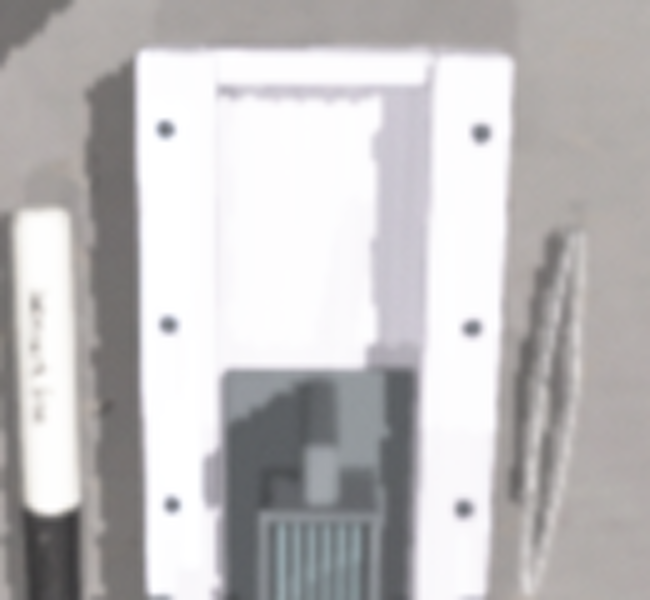

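```bash
python3 - <<'E'
from h import *
ci=cam("wrist"); f=lambda X,Y,z: at_z((225+(X+.5)/5-.5,150+(Y+.5)/5-.5),ci,z)
L=np.array([f(*p,.025) for p in [(165,129),(169,324),(172,505)]]);Rr=np.array([f(*p,.025) for p in [(481,132),(472,328),(464,509)]])
for a in (L,Rr): d=a[-1]-a[0];print(a.round(4).tolist(),np.degrees(np.arctan2(d[1],d[0])).round(2))
print("mid",((L+Rr)/2).round(4).tolist()); m=(L+Rr)/2; d=m[-1]-m[0]; print(np.degrees(np.arctan2(d[1],d[0])))
for a,b in [((137,55),(148,600)),((513,58),(487,600)),((217,90),(220,370)),((432,90),(417,370))]:
    p,q=f(*a,.025),f(*b,.025);d=q-p;print(p.round(4),q.round(4),np.degrees(np.arctan2(d[1],d[0])).round(2))
print("fin top",f(320,475,.066),f(303,475,.066),f(338,475,.066),f(320,445,.066),f(320,505,.066))
print("foot front edge", f(320,370,.010)," stop inner top edge",f(320,85,.024))
E
```

```text
[[0.4159, -0.3159, 0.025], [0.4709, -0.3201, 0.025], [0.5261, -0.3246, 0.025]] -4.54
[[0.4226, -0.2306, 0.025], [0.478, -0.2352, 0.025], [0.5333, -0.2396, 0.025]] -4.64
mid [[0.4193, -0.2733, 0.025], [0.4745, -0.2777, 0.025], [0.5297, -0.2821, 0.025]]
-4.5941605695453145
[ 0.3955 -0.3214  0.025 ] [ 0.5563 -0.3348  0.025 ] -4.76
[ 0.4032 -0.2213  0.025 ] [ 0.5634 -0.2339  0.025 ] -4.48
[ 0.4064 -0.3009  0.025 ] [ 0.4855 -0.307   0.025 ] -4.39
[ 0.4103 -0.2433  0.025 ] [ 0.4894 -0.2513  0.025 ] -5.73
fin top [ 0.50217304 -0.27992437  0.066     ] [ 0.50186758 -0.28432786  0.066     ] [ 0.50249725 -0.27526171  0.066     ] [ 0.49382606 -0.27935943  0.066     ] [ 0.51063259 -0.28049685  0.066     ]
foot front edge [ 0.49263221 -0.27898855  0.01      ]  stop inner top edge [ 0.40708944 -0.2732652   0.024     ]
```

The crop shows the rail screws at wrist pixels ≈(258,176) to (259,251) and (321,176) to (318,252), and the fin's top at (289,245). From these the yaw is −4.6° and the rails measure 100.5 mm wide. The fin is on the centreline at x≈0.502. I'll take a second, nearer view to measure height.

```bash
python3 - <<'E'
from h import *
delta([0.455,-0.2761,0.15],-4.6)
E
```

```text
rotvec [0.   0.   0.64] | shift now-frame [-25.    1.7  89.7] | shift target-frame [-25.    2.   89.7]
```

play_rows(increments=[0,0,0.64,-12.5,1,45,1,0,0,0,-12.5,1,44.7,1,0,0,0,0,0,0,1,0,0,0,0,0,0,1])

```text
time_s: 3.05
eef_pos: [0.4557, -0.2765, 0.1515]
orientation: [[-0.997, 0.08, 0.002], [0.08, 0.997, -0.001], [-0.002, -0.001, -1.0]]
wrist_force: [0.4, 0.3, -0.6]
grip_width: 0.0867
finger_force: 0.0
```

```bash
python3 - <<'E'
from h import *
st=ctrl.state();print(st["time_s"],st["eef_pos"],np.degrees(np.arctan2(st["orientation"][1,0],st["orientation"][0,0]))); ci=cam("wrist")
im=ctrl.capture("wrist")
for l in ["loader_stop","cassette_fin","loader_bridge"]:
    for d in ctrl.spot_point(l,"wrist")[:1]: print(l,np.round(d["centre"],4),round(d["confidence"],2),proj(d["centre"],ci).round())
print(proj([.5022,-.2799,.066],ci))
u,v=220,110
cv2.imwrite("pics/w2c.png",cv2.resize(im[v:v+150,u:u+150,::-1],None,fx=4,fy=4,interpolation=cv2.INTER_CUBIC))
E
```

```text
3.05 [ 0.45572166 -0.27648612  0.15151823] 175.4203792821095
loader_stop [ 0.4015 -0.274   0.0055] 0.74 [[286. 146.]]
cassette_fin [ 0.5008 -0.2771  0.0535] 0.67 [[291. 249.]]
loader_bridge [ 0.5549 -0.2869  0.0899] 0.95 [[285. 316.]]
[[288.30122754 255.41471567]]
```

View pics/w2c.png

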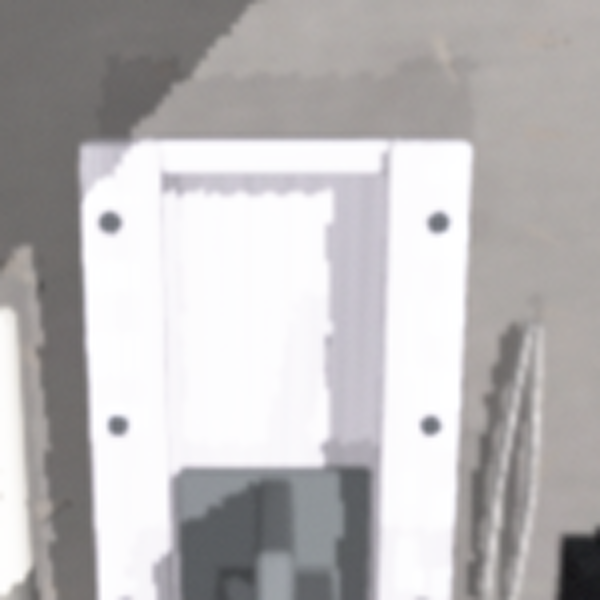

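```bash
python3 - <<'E'
from h import *
w=np.load("w1.npz"); c1=(w["K"],float(w["k"]),w["E"]); c2=cam("wrist")
a=lambda X,Y:(225+(X+.5)/5-.5,150+(Y+.5)/5-.5); b=lambda X,Y:(220+(X+.5)/4-.5,110+(Y+.5)/4-.5)
for p,q in [((165,129),(110,222)),((481,132),(438,222)),((169,324),(118,425)),((472,328),(431,425)),((320,445),(275,552)),((320,370),(273,468)),((300,83),(273,172))]:
    print(tri([(a(*p),c1),(b(*q),c2)]).round(4))
for q,z in [((110,222),.025),((438,222),.025),((118,425),.025),((431,425),.025),((275,552),.066),((273,468),.010),((273,172),.024)]: print(at_z(b(*q),c2,z).round(4))
delta([0.502,-0.2799,0.056],-4.6)
E
```

```text
[ 0.4168 -0.3165  0.0201]
[ 0.4239 -0.2299  0.0183]
[ 0.4713 -0.3201  0.0245]
[ 0.4736 -0.2364  0.0388]
[ 0.492  -0.279   0.0708]
[ 0.4929 -0.2791  0.0092]
[ 0.4035 -0.2752  0.0504]
[ 0.4161 -0.3157  0.025 ]
[ 0.4229 -0.2307  0.025 ]
[ 0.4713 -0.3201  0.025 ]
[ 0.4782 -0.2348  0.025 ]
[ 0.4942 -0.279   0.066 ]
[ 0.4925 -0.2792  0.01  ]
[ 0.4068 -0.2724  0.024 ]
rotvec [-0.05  0.2  -0.01] | shift now-frame [-46.1   0.2  96. ] | shift target-frame [-46.5   0.1  95.9]
```

play_rows(increments=[0,0,0,-24,0,14,1,0,0,0,-24,0,20,1,0,0,0,0,0,30,1,0,0,0,0,0,20,1,0,0,0,0,0,10,1,0,0,0,0,0,0,1])

```text
time_s: 4.0
eef_pos: [0.5029, -0.2799, 0.0562]
orientation: [[-0.997, 0.08, 0.0], [0.08, 0.997, -0.0], [-0.0, -0.0, -1.0]]
wrist_force: [0.0, 0.4, -0.2]
grip_width: 0.0869
finger_force: 0.0
```

```bash
python3 - <<'E'
from h import *
s=ctrl.state();print(s["time_s"],s["eef_pos"].round(4),s["wrist_force"].round(1))
delta([0.503,-0.280,0.056],-4.6)
im=ctrl.capture("wrist"); ci=cam("wrist")
for d in ctrl.spot_point("loader_stop","wrist")[:1]: print(np.round(d["centre"],4))
E
```

```text
4.0 [ 0.5029 -0.2799  0.0562] [ 0.   0.4 -0.2]
rotvec [-0.01  0.   -0.01] | shift now-frame [-0.1 -0.1  0.2] | shift target-frame [-0.1 -0.1  0.2]
[ 0.4037 -0.2706  0.0065]
```

play_rows(increments=[0,0,0,0,0,0,-1,0,0,0,0,0,0,-1,0,0,0,0,0,0,-1,0,0,0,0,0,0,-1,0,0,0,0,0,0,-1,0,0,0,0,0,0,-1,0,0,0,0,0,0,-1,0,0,0,0,0,0,-1], squeeze=12)

```text
time_s: 5.1
eef_pos: [0.5028, -0.2798, 0.0559]
orientation: [[-0.997, 0.08, -0.0], [0.08, 0.997, 0.0], [0.0, 0.0, -1.0]]
wrist_force: [-0.1, -0.6, 0.2]
grip_width: 0.0148
finger_force: 0.0
```

play_rows(increments=[0,0,0,0,0,0,-1,0,0,0,0,0,0,-1,0,0,0,0,0,0,-1])

```text
time_s: 5.48
eef_pos: [0.5028, -0.2798, 0.056]
orientation: [[-0.997, 0.08, 0.0], [0.08, 0.997, -0.0], [-0.0, -0.0, -1.0]]
wrist_force: [-0.9, -0.0, -0.2]
grip_width: 0.0006
finger_force: 0.0
```

Width 0 mm, so the fingers closed on nothing. I'll look before doing anything else.

```bash
python3 - <<'E'
from h import *
out=[]
for c,(u,v) in {"wrist":(190,120),"scene":(200,130)}.items():
    im=ctrl.capture(c); out.append(cv2.resize(im[v:v+180,u:u+130,::-1],None,fx=3,fy=3,interpolation=cv2.INTER_CUBIC))
    for l in ["cassette_fin","cassette_catches","loader_bridge"]:
        for d in ctrl.spot_point(l,c)[:1]: print(c,l,np.round(d["centre"],4),round(d["confidence"],2))
    print(c, proj([[.5028,-.28,.053],[.5028,-.28,.034]],cam(c)))
cv2.imwrite("pics/chk.png",np.hstack(out))
E
```

```text
wrist cassette_catches [ 0.5744 -0.2833  0.0526] 0.95
wrist [[288.00532539 244.8983504 ]
 [287.92125226 234.61861456]]
scene cassette_fin [ 0.5019 -0.2814  0.0522] 0.77
scene cassette_catches [ 0.5736 -0.2862  0.0513] 0.61
scene loader_bridge [ 0.5572 -0.2845  0.0876] 0.89
scene [[269.96029336 212.01145211]
 [270.02497709 218.31626478]]
```

View pics/chk.png

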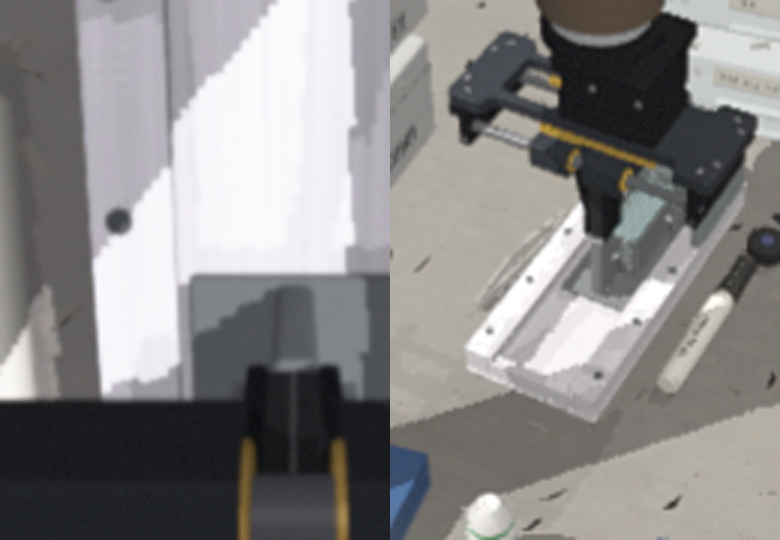

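```bash
python3 - <<'E'
from h import *
ci=cam("wrist"); g=lambda X,Y,z:at_z((190+(X+.5)/3-.5,120+(Y+.5)/3-.5),ci,z).round(4)
print("foot front",g(280,273,.010)); print("fin rows at z66",g(292,325,.066),g(292,365,.066),"at z10",g(292,285,.01)); print("screw",g(119,221,.025))
print(proj([[.4935,-.279,.066],[.5115,-.280,.066],[.4935,-.279,.01],[.4935,-.28,.034],[.4935,-.28,.056]],ci), "->crop")
print((proj([[.4935,-.279,.066],[.5115,-.280,.066],[.4935,-.279,.01],[.4935,-.28,.034],[.4935,-.28,.056]],ci)-[190,120])*3)
E
```

```text
foot front [ 0.4914 -0.283   0.01  ]
fin rows at z66 [ 0.4861 -0.2793  0.066 ] [ 0.4948 -0.28    0.066 ] at z10 [ 0.495 -0.28   0.01 ]
screw [ 0.4707 -0.3204  0.025 ]
[[288.49199019 239.18066229]
 [289.16288467 265.63909493]
 [288.15354611 212.81558192]
 [286.89310335 222.57612012]
 [286.87907342 233.49523313]] ->crop
[[295.47597058 357.54198686]
 [297.48865401 436.9172848 ]
 [294.46063834 278.44674577]
 [290.67931004 307.72836037]
 [290.63722026 340.4856994 ]]
```

```bash
python3 - <<'E'
from h import *
ci=cam("wrist"); print(ci[0],ci[1]); s=ctrl.state(); p,Ro=s["eef_pos"],s["orientation"]
for x in (9.5,0,-9.5):
  for y in (0,43.5,58.5):
    print(x,y,[proj(p+Ro@np.array([x,y,z])/1e3,ci).round(0)[0].tolist() for z in (22,3,-10,-20,-50)])
im=cv2.imread("pics/w1.png")[200:380,150:430]
out=cv2.resize(im,None,fx=2.8,fy=2.8); cv2.imwrite("pics/w1f.png",np.clip(out.astype(float)*1.8+25,0,255).astype(np.uint8))
E
```

```text
[[292.07256611   0.         287.29360598]
 [  0.         292.07256611 210.91981044]
 [  0.           0.           1.        ]] -0.05584370667501429
9.5 0 [[288.0, 222.0], [288.0, 232.0], [288.0, 239.0], [289.0, 245.0], [289.0, 270.0]]
9.5 43.5 [[348.0, 222.0], [354.0, 231.0], [359.0, 239.0], [363.0, 245.0], [378.0, 270.0]]
9.5 58.5 [[369.0, 222.0], [377.0, 231.0], [383.0, 239.0], [388.0, 245.0], [408.0, 269.0]]
0 0 [[288.0, 235.0], [288.0, 245.0], [288.0, 253.0], [288.0, 260.0], [289.0, 287.0]]
0 43.5 [[348.0, 235.0], [353.0, 245.0], [358.0, 253.0], [362.0, 260.0], [376.0, 287.0]]
0 58.5 [[368.0, 235.0], [376.0, 245.0], [381.0, 253.0], [387.0, 260.0], [406.0, 286.0]]
-9.5 0 [[288.0, 247.0], [288.0, 258.0], [288.0, 267.0], [288.0, 275.0], [289.0, 304.0]]
-9.5 43.5 [[347.0, 247.0], [352.0, 258.0], [357.0, 267.0], [360.0, 274.0], [374.0, 303.0]]
-9.5 58.5 [[367.0, 246.0], [374.0, 258.0], [380.0, 266.0], [385.0, 274.0], [403.0, 303.0]]
```

View pics/w1f.png

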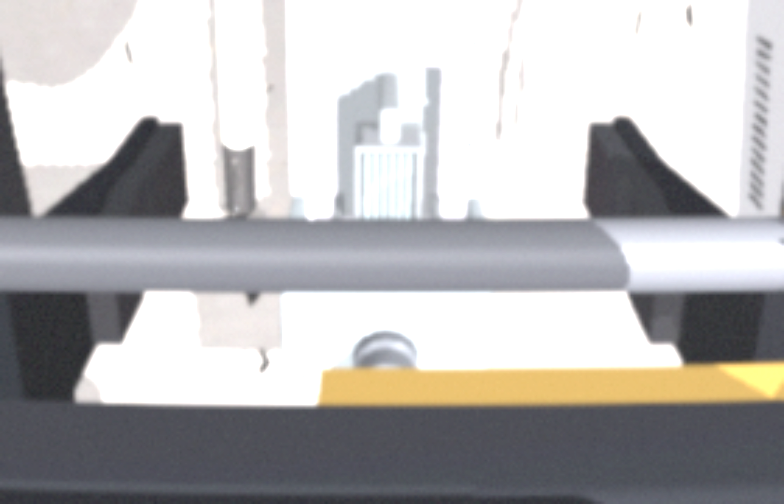

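The fingertips in the wrist view, left inner corner at (215,244) and right at (360,244), don't match a tip 22 mm ahead of the TCP. They fit a tip about 18 mm *behind* it, so the fingers closed above the fin's top. I'll raise the tool and measure the tips from two cameras.

play_rows(increments=[0,0,0,0,0,-20,-1,0,0,0,0,0,-20,-1,0,0,0,0,0,0,-1,0,0,0,0,0,0,-1])

```text
time_s: 6.38
eef_pos: [0.5023, -0.2796, 0.0952]
orientation: [[-0.997, 0.081, -0.001], [0.081, 0.997, 0.001], [0.001, 0.001, -1.0]]
wrist_force: [-0.2, -0.7, 0.3]
grip_width: 0.0005
finger_force: 0.0
```

```bash
python3 - <<'E'
from h import *
s=ctrl.state();p,Ro=s["eef_pos"],s["orientation"];print(s["time_s"],p)
out=[]
for c,(u,v) in {"wrist":(240,200),"scene":(220,150)}.items():
    im=ctrl.capture(c); ci=cam(c); np.savez(f"t_{c}.npz",*ci)
    a=cv2.resize(im[v:v+110,u:u+78,::-1],None,fx=5,fy=5,interpolation=cv2.INTER_CUBIC); out.append(np.clip(a*1.3+15,0,255).astype(np.uint8))
    for x in (9.5,-9.5): print(c,x,[((proj(p+Ro@np.array([x,0,z])/1e3,ci)[0]-[u,v]+.5)*5-.5).round(0).tolist() for z in (22,0,-10,-18,-25)])
cv2.imwrite("pics/tip.png",np.hstack(out))
E
```

```text
6.375 [ 0.50225072 -0.27956175  0.09518014]
wrist 9.5 [[243.0, 115.0], [244.0, 169.0], [244.0, 198.0], [244.0, 224.0], [244.0, 248.0]]
wrist -9.5 [[243.0, 237.0], [243.0, 303.0], [244.0, 338.0], [244.0, 369.0], [244.0, 398.0]]
scene 9.5 [[239.0, 293.0], [238.0, 254.0], [238.0, 236.0], [238.0, 222.0], [238.0, 209.0]]
scene -9.5 [[261.0, 264.0], [261.0, 226.0], [260.0, 208.0], [260.0, 193.0], [260.0, 180.0]]
```

View pics/tip.png

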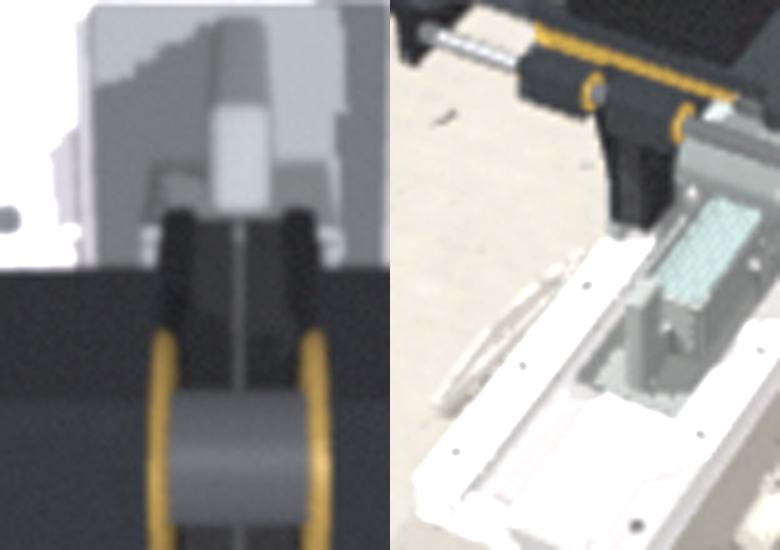

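The left panel (wrist) shows the tips' front edge at row ≈212 of the crop. The right panel (scene) shows their front bottom edge near crop (236,231). Both put the real fingertips at tool z ≈ −13.5 mm, a 35 mm difference from the stated nose length. I'll plan with tip height = TCP z + 13.5 mm, aiming for tips at about 38 mm (TCP z 0.0245).

play_rows(increments=[0,0,0,0,0,0,0,0,0,0,0,0,0,0,0,0,0,0,0,0,0,0,0,0,0,0,0,0,0,0,0,0,0,0,0,0,0,0,0,0,20,0,0,0,0,0,0,20,0,0,0,0,0,0,16,0,0,0,0,0,0,10,0,0,0,0,0,0,5.5,0])

```text
time_s: 7.72
eef_pos: [0.5028, -0.2798, 0.024]
orientation: [[-0.997, 0.08, -0.0], [0.08, 0.997, -0.0], [0.0, -0.0, -1.0]]
wrist_force: [0.6, -0.3, 0.3]
grip_width: 0.0432
finger_force: 0.0
```

play_rows(increments=[0,0,0,0,0,0,-1,0,0,0,0,0,0,-1,0,0,0,0,0,0,-1,0,0,0,0,0,0,-1,0,0,0,0,0,0,-1,0,0,0,0,0,0,-1], squeeze=12)

```text
time_s: 8.48
eef_pos: [0.503, -0.2798, 0.0248]
orientation: [[-0.997, 0.08, 0.0], [0.08, 0.997, -0.0], [-0.0, -0.0, -1.0]]
wrist_force: [-0.2, -0.4, 1.6]
grip_width: 0.0099
finger_force: 12.0
```

play_rows(increments=[0,0,0,10,0,0,-1,0,0,0,14,0,0,-1,0,0,0,14,0,0,-1,0,0,0,14,0,0,-1,0,0,0,14,0,0,-1,0,0,0,10,0,0,-1,0,0,0,2,0,0,-1,0,0,0,0,0,0,-1])

```text
time_s: 9.48
eef_pos: [0.4246, -0.2735, 0.0247]
orientation: [[-0.997, 0.08, -0.001], [0.08, 0.997, 0.0], [0.001, -0.0, -1.0]]
wrist_force: [-0.5, 1.3, 5.9]
grip_width: 0.0101
finger_force: 12.0
```

play_rows(increments=[0,0,0,3,0,0,-1,0,0,0,3,0,0,-1,0,0,0,0,0,0,-1,0,0,0,0,0,0,-1])

```text
time_s: 9.98
eef_pos: [0.4193, -0.2731, 0.0247]
orientation: [[-0.997, 0.08, 0.0], [0.08, 0.997, -0.0], [-0.0, -0.0, -1.0]]
wrist_force: [2.0, -0.2, 5.8]
grip_width: 0.0101
finger_force: 12.0
```

play_rows(increments=[0,0,0,2,0,0,-1,0,0,0,0,0,0,-1,0,0,0,0,0,0,-1])

```text
time_s: 10.35
eef_pos: [0.4173, -0.273, 0.0247]
orientation: [[-0.997, 0.08, 0.0], [0.08, 0.997, -0.0], [-0.0, -0.0, -1.0]]
wrist_force: [2.2, 0.6, 5.1]
grip_width: 0.0101
finger_force: 12.0
```

play_rows(increments=[0,0,0,2,0,0,-1,0,0,0,0,0,0,-1,0,0,0,0,0,0,-1])

```text
time_s: 10.72
eef_pos: [0.4169, -0.273, 0.0247]
orientation: [[-0.997, 0.08, 0.004], [0.08, 0.997, -0.001], [-0.004, -0.001, -1.0]]
wrist_force: [5.1, -0.3, 2.3]
grip_width: 0.0101
finger_force: 12.0
```

play_rows(increments=[0,0,0,2,0,0,-1,0,0,0,0,0,0,-1,0,0,0,0,0,0,-1])

```text
time_s: 11.1
eef_pos: [0.4162, -0.273, 0.0248]
orientation: [[-0.997, 0.08, 0.006], [0.08, 0.997, -0.002], [-0.006, -0.001, -1.0]]
wrist_force: [7.0, 0.6, 0.3]
grip_width: 0.0099
finger_force: 12.0
```

```bash
python3 - <<'E'
from h import *
s=ctrl.state();print(s["time_s"],s["eef_pos"].round(4),s["wrist_force"].round(1),s["ft_torque"].round(2))
ctrl.capture("scene");
for l in ["cassette_fin","cassette_catches","loader_stop","cassette"]:
    for d in ctrl.spot_point(l,"scene")[:1]: print(l,np.round(d["centre"],4),round(d["confidence"],2))
E
```

```text
11.1 [ 0.4162 -0.273   0.0248] [7.  0.6 0.3] [ 0.13 -2.27 -0.02]
cassette_fin [ 0.4161 -0.2735  0.0515] 0.77
cassette_catches [ 0.4856 -0.2795  0.0528] 0.87
loader_stop [ 0.4051 -0.2718  0.0045] 0.59
cassette [ 0.4787 -0.2763  0.0069] 0.77
```

play_rows(increments=[0,0,0,-3,0,0,-1,0,0,0,0,0,0,-1,0,0,0,0,0,0,1,0,0,0,0,0,0,1,0,0,0,0,0,0,1,0,0,0,0,0,0,1,0,0,0,0,0,0,1,0,0,0,0,0,0,1,0,0,0,0,0,0,1])

```text
time_s: 12.48
eef_pos: [0.4161, -0.2728, 0.0245]
orientation: [[-0.997, 0.081, 0.0], [0.081, 0.997, 0.0], [-0.0, 0.0, -1.0]]
wrist_force: [0.3, 0.2, 0.9]
grip_width: 0.0717
finger_force: 0.0
```

play_rows(increments=[0,0,0,0,0,0,1,0,0,0,0,0,0,1,0,0,0,0,0,-20,1,0,0,0,0,0,-30,1,0,0,0,0,0,-5,1,0,0,0,0,0,0,1])

```text
time_s: 13.22
eef_pos: [0.416, -0.2727, 0.0794]
orientation: [[-0.997, 0.081, 0.0], [0.081, 0.997, 0.0], [-0.0, 0.0, -1.0]]
wrist_force: [0.5, 0.9, -0.5]
grip_width: 0.0871
finger_force: 0.0
```

```bash
python3 - <<'E'
from h import *
s=ctrl.state();print(s["time_s"],s["eef_pos"].round(4),s["wrist_force"].round(1),s["grip_width"])
ci=cam("wrist"); im=ctrl.capture("wrist")
for l in ["cassette_fin","cassette_catches","loader_stop","loader_bridge"]:
    for d in ctrl.spot_point(l,"wrist")[:1]: print(l,np.round(d["centre"],4),round(d["confidence"],2))
v,u=90,200
cv2.imwrite("pics/w3.png",cv2.resize(im[v:v+150,u:u+180,::-1],None,fx=4,fy=4,interpolation=cv2.INTER_CUBIC))
ex=np.array([np.cos(np.radians(-4.6)),np.sin(np.radians(-4.6)),0]);ey=np.array([-ex[1],ex[0],0]);s0=np.array([.4068,-.2722,0])
for n,P in {"fin top":s0+10*ex*.001+[0,0,.066],"tabL top":s0+.084*ex+.0285*ey+[0,0,.066],"tabR top":s0+.084*ex-.0285*ey+[0,0,.066]}.items():
    print(n,P.round(4),((proj(P,ci)[0]-[u,v]+.5)*4-.5).round())
E
```

```text
13.225 [ 0.416  -0.2727  0.0794] [ 0.5  0.9 -0.5] 0.08705068755046799
cassette_catches [ 0.4878 -0.2788  0.0528] 0.78
loader_stop [ 0.4067 -0.2717  0.0063] 0.82
loader_bridge [ 0.276  -0.415  -0.0005] 0.55
fin top [ 0.4168 -0.273   0.066 ] [353. 602.]
tabL top [ 0.4928 -0.2505  0.066 ] [499. 953.]
tabR top [ 0.4882 -0.3073  0.066 ] [207. 954.]
```

View pics/w3.png

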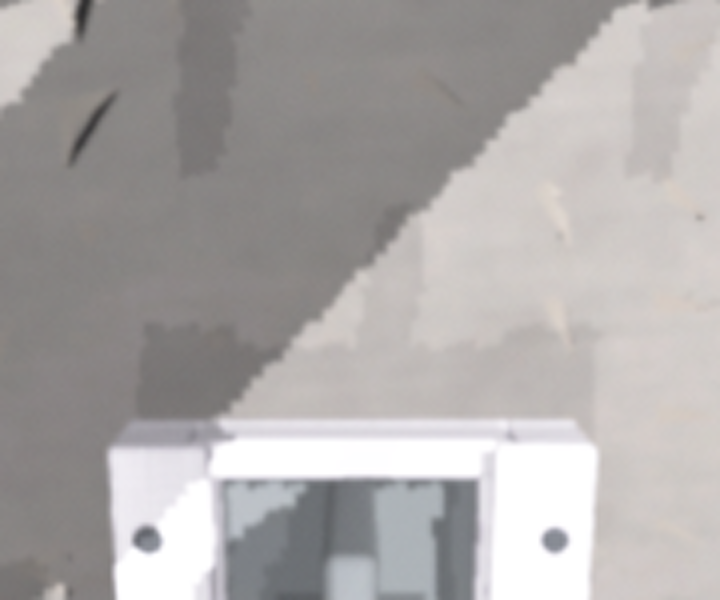

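The cassette foot is hard against the stop: the dark foot begins at crop row 480, right behind the bar, with the fin's top at col 353. Now over to the catches.

play_rows(increments=[0,0,0,-25,0,0,1,0,0,0,-35,0,0,1,0,0,0,-14,0,0,1,0,0,0,0,0,20,1,0,0,0,0,0,20,1,0,0,0,0,0,12,1,0,0,0,0,0,6,1,0,0,0,0,0,0,1])

```text
time_s: 14.48
eef_pos: [0.4897, -0.2788, 0.0213]
orientation: [[-0.997, 0.08, -0.0], [0.08, 0.997, 0.0], [0.0, 0.0, -1.0]]
wrist_force: [0.6, 0.5, -1.1]
grip_width: 0.0872
finger_force: 0.0
```

```bash
python3 - <<'E'
from h import *
s=ctrl.state();p,Ro=s["eef_pos"],s["orientation"];print(s["time_s"],p.round(4),s["wrist_force"].round(1),s["grip_width"])
out=[]
for c,(u,v) in {"wrist":(200,150),"scene":(210,130)}.items():
    im=ctrl.capture(c)
    for d in ctrl.spot_point("cassette_catches",c)[:1]: print(np.round(d["centre"],4),d["confidence"])
    out.append(cv2.resize(im[v:v+120,u:u+100 if c=="scene" else u+100,::-1],None,fx=4,fy=4,interpolation=cv2.INTER_CUBIC))
cv2.imwrite("pics/c4.png",np.hstack(out))
E
```

```text
14.475 [ 0.4897 -0.2788  0.0213] [ 0.6  0.5 -1.1] 0.08721164795651666
[ 0.4862 -0.2774  0.049 ] 0.95
[ 0.4862 -0.2782  0.0487] 0.61
```

View pics/c4.png

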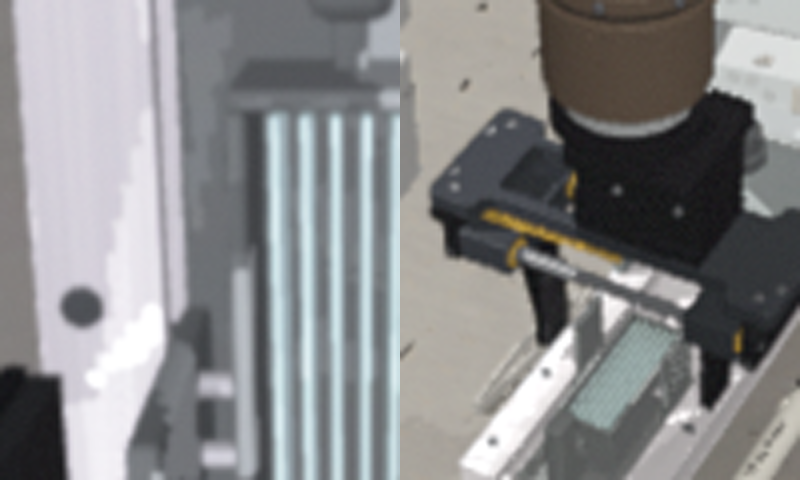

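The wrist half shows a finger, with its tip at crop (30,370), outside the right tab at (175,330). The scene half shows both fingers straddling the cassette. Closing now.

play_rows(increments=[0,0,0,0,0,0,-1,0,0,0,0,0,0,-1,0,0,0,0,0,0,-1,0,0,0,0,0,0,-1,0,0,0,0,0,0,-1,0,0,0,0,0,0,-1,0,0,0,0,0,0,-1,0,0,0,0,0,0,-1], squeeze=25)

```text
time_s: 15.68
eef_pos: [0.4899, -0.2788, 0.0215]
orientation: [[-0.997, 0.08, 0.0], [0.08, 0.997, -0.0], [-0.0, -0.0, -1.0]]
wrist_force: [0.0, -0.2, 0.9]
grip_width: 0.0428
finger_force: 25.0
```

play_rows(increments=[0,0,0,0,0,-2,-1,0,0,0,0,0,-3,-1,0,0,0,0,0,0,-1])

```text
time_s: 16.05
eef_pos: [0.4897, -0.2787, 0.0265]
orientation: [[-0.997, 0.081, -0.0], [0.081, 0.997, 0.0], [0.0, 0.0, -1.0]]
wrist_force: [-0.1, -1.1, -1.4]
grip_width: 0.0428
finger_force: 25.0
```

play_rows(increments=[0,0,0,0,0,-4,-1,0,0,0,0,0,-4,-1,0,0,0,0,0,-4,-1,0,0,0,0,0,0,-1])

```text
time_s: 16.55
eef_pos: [0.49, -0.2788, 0.0389]
orientation: [[-0.997, 0.081, 0.001], [0.081, 0.997, -0.0], [-0.001, -0.0, -1.0]]
wrist_force: [0.2, 0.1, -1.5]
grip_width: 0.043
finger_force: 25.0
```

play_rows(increments=[0,0,0,0,0,-10,-1,0,0,0,0,0,-15,-1,0,0,0,0,0,-15,-1,0,0,0,0,0,-15,-1,0,0,0,0,0,-15,-1,0,0,0,0,0,-15,-1,0,0,0,0,0,-15,-1,0,0,0,0,0,-10,-1,0,0,0,0,0,0,-1,0,0,0,0,0,0,-1])

```text
time_s: 17.8
eef_pos: [0.4894, -0.2785, 0.1478]
orientation: [[-0.997, 0.081, -0.001], [0.081, 0.997, 0.001], [0.001, 0.001, -1.0]]
wrist_force: [-0.1, 0.6, -2.2]
grip_width: 0.0429
finger_force: 25.0
```

```bash
python3 - <<'E'
from h import *
s=ctrl.state();print(s["time_s"],s["eef_pos"].round(4),s["wrist_force"].round(1),s["ft_torque"].round(2),s["grip_width"],s["finger_force"])
for c in ["scene","wrist","top"]:
    ctrl.capture(c)
    for l in ["cassette","cassette_fin","cassette_catches","tweezers","marker"]:
        for d in ctrl.spot_point(l,c)[:1]: print(c,l,np.round(d["centre"],4),round(d["confidence"],2))
E
```

```text
17.8 [ 0.4894 -0.2785  0.1478] [-0.1  0.6 -2.2] [-0.02 -0.03  0.01] 0.042913870239979994 24.999618530273438
scene cassette [ 0.4764 -0.2758  0.1312] 0.85
scene cassette_catches [ 0.4858 -0.2813  0.1763] 0.71
scene tweezers [ 5.134e-01 -2.083e-01  1.000e-04] 0.45
scene marker [ 0.5019 -0.3643  0.0031] 0.8
wrist cassette_fin [ 0.4163 -0.2727  0.1791] 0.69
wrist cassette_catches [ 0.487  -0.2785  0.1781] 0.9
wrist tweezers [ 5.158e-01 -2.104e-01  4.000e-04] 0.86
wrist marker [ 0.5051 -0.36   -0.0009] 0.62
top cassette [ 0.4772 -0.2765  0.1288] 0.97
top cassette_fin [ 0.4152 -0.2672  0.1764] 0.73
top cassette_catches [ 0.4904 -0.2769  0.1754] 0.9
top marker [ 0.501  -0.3606  0.004 ] 0.48
```

play_rows(increments=[0,0,0,0,0,0,-1,0,0,0,0,0,0,-1,0,0,0,0,0,0,-1])

```text
time_s: 19.08
eef_pos: [0.4899, -0.2788, 0.1484]
orientation: [[-0.997, 0.08, 0.0], [0.08, 0.997, 0.0], [-0.0, 0.0, -1.0]]
wrist_force: [0.1, 0.3, -1.8]
grip_width: 0.0428
finger_force: 25.0
```

```bash
python3 -c "
from station import ctrl
print(ctrl.state()['joint_vel'].round(2)); print(ctrl.close_job())"
```

```text
[-0.01 -0.02  0.01 -0.02  0.06 -0.01]
the job is handed in; nothing more can be done
None
```

The cassette was drawn to the front stop, unlocked by pinching its catches and lifted level; it was handed in at about 19 s, still held at 25 N with its underside about 13 cm above the table.

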